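# Wedge an aluminium blank tight in the bench vice

## Task

Clamp the aluminium blank for filing: stand it on edge in the vice bed, centred lengthwise, then take the wooden wedge from its rack and slide it by hand, thin end first, into the vice slot until it is just snug (you will have to let go and take it again by its red tail). Then tap the wedge home with the mallet and only the mallet, in at least two taps, drawing the mallet about 3 cm back between taps, until the blank is gripped and the wedge goes no further. Lay the mallet back lengthwise in the middle of its rubber mat and leave everything else on the bench where it is.

Things in the scene. Friction and masses are not known exactly. Their poses are not given: they have to be found in the camera images.
- vice: Green wedge vice fixed to the bench, 110 (x) x 130 (y) mm; origin under its centre, on the bench. Base plate 10 mm thick. On it, from x- to x+ (mm): fixed wall with inner face at x -40, wedge slot, steel moving jaw (blank-side face at x +8 when open), bed for the blank, fixed stop with inner face at x +39. Wall, jaw and stop reach z 38. The open blank bed is 31 wide.
- vice_seat (a point): Middle of the blank bed, on the base plate (vice frame x +23.5, y 0, z +10 mm). Axes as the vice.
- vice_mouth (a point): Middle line of the wedge at the slot's mouth, on the plate (vice x -27, y -65, z +10 mm), axes as the vice. The slot runs along y: thin end first towards +y, straight side on the fixed wall. 29 mm wide at the mouth, it narrows on the jaw side like the wedge. In front of the mouth the plate goes on as a bed (x -55 to -5, y to -175), level with the slot's floor.
- vice_end (a point): Far end of the wedge slot (vice frame x -33, y +65, z +26 mm), axes as the vice. The wedge is just snug, the jaw still open, when its tip is 30 mm short of this end (vice y +35); with the blank clamped the tip is about level with it.
- jaw (a joint): Travel of the vice's jaw (m): 0 open; the wedge pushes it towards the blank, 1 mm for 6 mm of wedge travel; at about 0.005 the blank is clamped between jaw and stop and the wedge stops. Friction only, no spring: it stays where it is left. Moving the wedge beyond snug takes about 8 to 15 N on its tail; sliding it up to there, less than 6 N.
- blank_mid (a point): Centre of the loose aluminium blank, a grey bar 26 (x, thickness) x 120 (y, length) x 60 (z, height) mm, 0.5 kg, with dark round marks on its sides, standing on its narrow long edge. In the vice its length lies along the vice's y; it may be turned half round.
- wedge_mid (a point): Centre (half-way up) of the loose brown wooden wedge, 165 mm long (y: tip +82.5, tail -82.5), 32 mm high (z), 0.11 kg. Its side at x -13 is straight; for 93 mm from the tail it is 26 mm wide with parallel sides, then the x+ side tapers over 72 mm to leave 14 mm at the tip. The last 12 mm at the tail are red.
- wedge_tip (a point): Middle of the wedge's thin end face (wedge frame x -6, y +82.5, half-way up).
- wedge_tail (a point): Middle of the wedge's thick end face (wedge frame x 0, y -82.5, half-way up), which the mallet strikes.
- rack: Dark wooden wedge rack fixed to the bench, 60 (x) x 190 (y) mm, floor 4 mm thick; origin under its centre. Pairs of side walls as high as the wedge hide both its ends; between rack y -26 and +36 mm there are no walls and the wedge can be taken. At the start the wedge lies in it, centred, tip towards +y.
- mallet_head (a point): Centre of the mallet's head, an orange block 44 (x) x 85 (y) x 44 (z) mm, whose two 44 x 44 mm end faces (y+ and y-) are for striking. It rests on its side, with the handle level.
- mallet_grip (a point): Point on the mallet's straight wooden handle, 50 mm (along -x) from the head's centre, half-way up (22 mm above the mallet's underside, as the head's centre). The handle is 24 mm wide (y), 22 mm high (z) and ends 120 mm further along -x. Mallet 192 mm long, 0.35 kg, heaviest near the head.
- mat_top (a point): Centre of the top of the black rubber mat fixed to the bench, 240 (x) x 110 (y) mm, 4 mm thick. The mallet lies on it at the start, with its head towards the mat's x+.
- jar: Loose amber jar 56 mm across, 65 mm high; leave it. Origin under its centre.
- chuck: Loose steel lathe chuck 80 mm across, 60 mm high; leave it. Origin under its centre.
- bracket: Loose blue arched bracket 170 mm long (x), 53 mm high; leave it. Origin under its middle.
- driver: Loose screwdriver with a red handle, lying along its x; leave it.
- spanner: Loose steel spanner, lying along its x; leave it.
- brush: Loose brush with a yellow handle, lying along its x; leave it.
Mind the look-alikes: they are no part of the job. There is more than one size of the part that bears mallet_head; the job needs the smaller.

How it is judged:
By the outcome, as a careful person would: the job done as asked, in the order asked, and still so for the second after the job is handed in, with the robot touching nothing.
It also fails if it takes over 72 s, if anything falls off the work surface, if the arm or the gripper's body presses on something with over 40 N, if the wrist force passes 120 N, or if a joint passes its speed limit or range.

## Robot

A 6-joint arm with a two-finger parallel gripper is mounted at the origin on the work surface. World frame = base frame: x ahead of the robot, y to its left, z up, the work surface at z = 0. Lengths are in m, angles in rad, forces in N, time in s.
With the tool pointing down it reaches from about 0.375 to 0.9 m from the base axis. Payload 3.1 kg.
Tool frame: the origin (TCP) lies at the centre of the arm's flange, where the gripper is bolted on; the fingertips stand 173 mm ahead of it and the grasp point (between the pads) lies 155 mm ahead of it; z points along the fingers, x is the direction in which the jaws open and shut, and the axes are right-handed (so a half turn about z gives the same grasp; the last joint's range is limited). The gripper opens to 85 mm and grips with 20 to 120 N. Pads are 22 mm wide; open, the fingers measure 114 mm over their backs; the gripper's body (76 mm by 85 mm) begins 54 mm behind the grasp point. The pads swing forward as they close: fully open they stand 13 mm farther back than shut.
Start: joints at [1.109, 0.527, 1.433, -0, 1.181, -0.178], TCP at [0.175, 0.6, 0.405] pointing down, gripper open.
Joint ranges: [-3.08, 3.08], [-0.75, 2.2], [0.22, 2.44], [-1.43, 4.57], [0, 2.65], [-2.85, 2.85]. Speed limits (rad/s): [2.79, 2.79, 3.14, 3.14, 3.14, 3.14].

## Interface

Orientations are given as a unit quaternion [x, y, z, w].
In Python, from station import manip gives the robot as it stands.
- The arm moves only by the shell command python3 -m jog 'ROWS' [OPENING] [FORCE]. ROWS is JSON, a list that holds one entry, the list of rows, each a list of 4 numbers: the shift along the world's x, y, z in mm, then the turn about the world's z in degrees. A call has exactly 8 rows; each row shifts and turns the commanded pose from where the row before left it; what a row does not reach is not made up. A row lasts 1/8 s, in which the tool goes at most 62.5 mm and 10.7 degrees, less where a joint would pass 70% of its speed; a pose out of reach is approached as far as the arm can. A call is refused whole if a number of a shift passes 62.5 or a number of a turn 10.7, either way. A call with a gripper value outside its range is refused whole. OPENING is the opening in per cent of the stroke, from 0 (shut) to 100 (fully open), set as the call begins (- or left out, the last holds). The fingers move at their own pace and stop on an object; FORCE is the grip in N (left out, the last holds). Time passes only in rows, so rows that do not move let the fingers close, or fill a call up. It gives the time, the measured TCP pose, the force and the opening at its end, in the units of the state.
- manip.sense(): the state, without advancing time (a new reading comes with each control period).
- manip.snapshot(name): name is "scene" or "top" or "wrist"; returns the picture (420x560x3 uint8, red, green, blue); there is no depth.
- manip.camera_info(name): a dict with "fx", "fy", "cx", "cy" (pixels), "R" (3x3) and "t" (3): a world point X has camera coordinates R X + t. Camera axes: x right, y down, z forward; pixel columns grow to the right and rows downward; lengths in m; the calibration is good to about 2 mm. The wrist camera is an equidistant fisheye: a pixel r from the principal point sees the ray r / f radians off the axis. A picture is of the moment at which its call begins: read the wrist's pose just before it. camera_info takes no time and is no camera call; for the wrist camera it gives the pose at the moment of the call.
- manip.sign_off(): hands the job in, once; it reports no verdict.
The state is a dict: "t": time; "q": joint angles; "qd": joint speeds; "tau": joint torques, N m; "tcp_pos": TCP position; "tool_rot": TCP orientation; "force": force on the tool from outside, world axes, zero at the start; "ft_torque": the same for the moment, N m; "finger_gap": opening from 0.0 (shut) to 1.0 (fully open).
Only numpy, scipy, OpenCV 4.12 (cv2) and the standard library are available. Lean on these libraries where they do the work, as an engineer would, in place of code of your own. Each camera call takes 0.05 s, during which the arm holds its last target. There are 200 camera calls.

## Working session

There is one attempt and no reset: what is moved stays moved. The work goes in short steps, Python scripts to look and compute and a shell command to move; the robot and the scene stay as the last step left them, time stands still between calls to the robot, and variables do not carry over. Pictures are saved under pics/ and viewed, about 8 in all and at most 12, crops included, and the job is handed in when it is done.

```bash
mkdir -p pics; ls; python3 - <<'E'
from station import manip
import cv2,numpy as np
for n in("top","scene"):
    im=manip.snapshot(n); cv2.imwrite(f"pics/{n}0.png",im[:,:,::-1])
    c=manip.camera_info(n); print(n,{k:np.round(v,4).tolist() for k,v in c.items()})
s=manip.sense();print(s["t"],s["tcp_pos"],s["tool_rot"],s["force"])
E
```

```text
pics
top {'fx': 500.4989, 'fy': 500.4989, 'cx': 273.8392, 'cy': 210.081, 'R': [[0.0242, -0.9997, 0.0084], [-0.9804, -0.0254, -0.1954], [0.1955, -0.0035, -0.9807]], 't': [0.0083, 0.5123, 1.4737]}
scene {'fx': 451.1972, 'fy': 451.1972, 'cx': 281.4911, 'cy': 204.7392, 'R': [[0.6145, 0.7888, 0.0095], [0.608, -0.466, -0.6428], [-0.5026, 0.4008, -0.766]], 't': [-0.3394, -0.2348, 1.5343]}
0.1 [0.17484318 0.59972266 0.40382737] [ 8.00007952e-01  5.99988573e-01 -8.81895462e-04  4.59029508e-04] [ 0.25942533  0.12979442 -1.3172025 ]
```

View pics/top0.png

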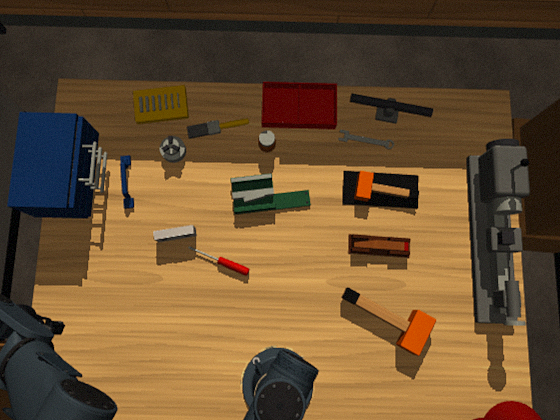

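View pics/scene0.png

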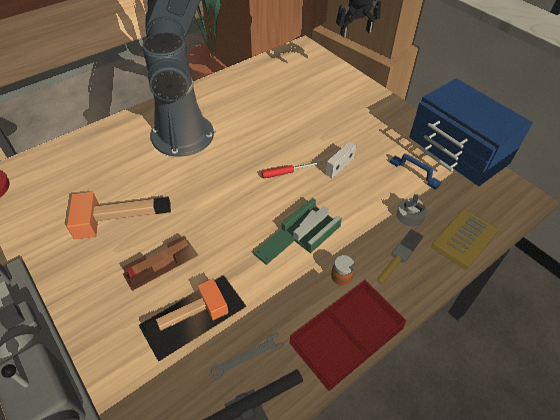

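Candidates seen in the top view:
- Mallet: small one on the black mat with its head at (364,187), which I choose. The large one with a black handle end, head at (418,332), is the look-alike.
- Blank: grey bar at (175,233). The grey pieces at (255,190) are the vice jaws.
- Wedge: in the dark rack at (380,245), with its red tail at (407,246). The red screwdriver at (233,267) is not part of the job.
- Vice: green, at (265,195).

I'll check these in one close crop.

```bash
cat > h.py <<'E'
import numpy as np, cv2
from scipy.optimize import least_squares
from station import manip
def cam(n): 
    c=manip.camera_info(n); return dict(n=n,R=np.array(c["R"]),t=np.array(c["t"]),f=c["fx"],c=np.array([c["cx"],c["cy"]]))
def proj(c,X):
    p=np.asarray(X,float)@c["R"].T+c["t"]
    if c["n"]=="wrist":
        r=np.linalg.norm(p[...,:2],axis=-1,keepdims=True); th=np.arctan2(r,p[...,2:])
        return c["c"]+c["f"]*th*p[...,:2]/r
    return c["c"]+c["f"]*p[...,:2]/p[...,2:]
def ray(c,uv):
    d=(np.asarray(uv,float)-c["c"])/c["f"]
    if c["n"]=="wrist":
        r=np.linalg.norm(d)+1e-12; v=np.r_[d/r*np.sin(r),np.cos(r)]
    else: v=np.r_[d,1]
    return -c["R"].T@c["t"], c["R"].T@v
def onz(c,uv,z):
    o,d=ray(c,uv); return o+d*(z-o[2])/d[2]
def world(p,X): # p=x,y,yaw
    X=np.asarray(X,float); s,k=np.sin(p[2]),np.cos(p[2])
    return np.c_[p[0]+k*X[:,0]-s*X[:,1],p[1]+s*X[:,0]+k*X[:,1],X[:,2]]
def fit(obs,p0): # obs: [(cam,[(X mm,uv)...])]
    def r(p): return np.concatenate([(proj(c,world(p,np.array([a for a,_ in l])/1000))-np.array([b for _,b in l])).ravel() for c,l in obs])
    s=least_squares(r,p0,loss="soft_l1"); return s.x,np.abs(s.fun).max(),s.fun.round(1)
E
python3 - <<'E'
import cv2,numpy as np
def crop(n,x0,y0,w,h,k):
    im=cv2.imread(f"pics/{n}0.png")[y0:y0+h,x0:x0+w]; im=cv2.resize(im,None,fx=k,fy=k,interpolation=cv2.INTER_CUBIC)
    im=cv2.convertScaleAbs(im,alpha=1.5,beta=15)
    for i in range(0,w,20):
        cv2.line(im,(int(i*k),0),(int(i*k),5),(255,255,255),1); cv2.putText(im,str(x0+i),(int(i*k),15),0,.35,(255,255,0),1)
    for j in range(0,h,20): cv2.putText(im,str(y0+j),(0,int(j*k)+4),0,.35,(255,255,0),1)
    return im
a=crop("top",150,160,280,104,800/280); cv2.imwrite("pics/c1.png",a)
b=crop("scene",115,135,250,225,600/225);cv2.imwrite("pics/c2.png",b)
E
```

```text
(no output)
```

View pics/c1.png

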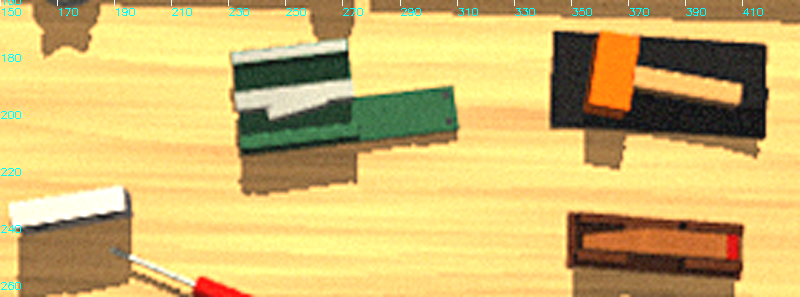

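The crop confirms the small mallet on the mat with its head at (364,187), the wedge in its rack with the red tail at (406,247), and the vice with the bed's near end at (309,197). The white blank top is at (175,233). I'll fit the poses next.

```bash
python3 - <<'E'
from h import *
c=cam("top"); k=800/280
P=lambda u,v:(150+u/k-.3,160+v/k-.3)
def F(name,l,p0):
    p,m,r=fit([(c,[(X,P(*uv)) for X,uv in l])],p0); print(name,np.round(p[:2]*1000,1),np.degrees(p[2]).round(1),m.round(1))
F("vice",[((55,65,38),(231,53)),((55,-65,38),(347,39)),((-5,-175,10),(453,87)),((-55,-175,10),(457,127))],[.6,0,0])
F("blank",[((13,60,60),(10,206)),((13,-60,60),(124,187)),((-13,-60,60),(130,210)),((-13,60,60),(20,231))],[.5,.3,0])
F("mat",[((120,55,4),(550,127)),((120,-55,4),(553,31)),((-120,-55,4),(767,45)),((-120,55,4),(766,138))],[.6,-.3,1.57])
F("rack",[((30,95,36),(570,212)),((30,-95,36),(742,226)),((-30,-95,36),(740,270)),((-30,95,36),(568,260))],[.5,-.3,0])
F("mallet",[((22,-42.5,48),(600,31)),((-22,-42.5,48),(641,36)),((-22,42.5,48),(630,112)),((22,42.5,48),(587,104))],[.6,-.3,1.57])
F("wedge",[((13,-82.5,36),(740,234)),((-13,-82.5,36),(739,261)),((-13,82.5,36),(583,249)),((1,82.5,36),(583,231))],[.5,-.3,0])
E
```

```text
vice [567.3  88. ] 8.6 0.9
blank [433.4 316.9] 12.1 1.5
mat [ 596.7 -315.2] 88.0 0.6
rack [ 416.8 -300.8] -3.0 2.5
mallet [ 600.6 -257.6] 80.9 0.5
wedge [ 418.1 -307.7] -3.4 0.9
```

```bash
python3 -m jog '[[[32,-35,-12.5,-7.7],[32,-35,-12.5,-7.7],[32,-35,-12.5,-7.7],[32,-35,-12.5,-7.7],[32,-35,-12.5,-7.7],[32,-35,-12.5,-7.7],[32,-35,-12.5,-7.7],[34,-38,-12.5,-7.7]]]' 100 60
python3 - <<'E'
from h import *
c=cam("wrist"); im=manip.snapshot("wrist"); cv2.imwrite("pics/w1.png",im[:,:,::-1])
np.savez("w1.npz",**c); print(c, manip.sense()["tcp_pos"])
t=cv2.convertScaleAbs(im[:,:,::-1],alpha=1.3,beta=10); cv2.imwrite("pics/w1v.png",cv2.resize(t,(800,600),interpolation=cv2.INTER_CUBIC))
E
```

```text
t: 1.1
tcp_pos: [0.4337, 0.3158, 0.3041]
tool_rot: [0.995, 0.104, -0.0, -0.0]
force: [1.2, 1.2, 0.7]
finger_gap: 1.004
{'n': 'wrist', 'R': array([[ 9.78252259e-01,  2.07418016e-01,  5.33639060e-04],
       [ 1.99860792e-01, -9.43291815e-01,  2.65058892e-01],
       [ 5.54813668e-02, -2.59187806e-01, -9.64232077e-01]]), 't': array([-0.48925507,  0.20384792,  0.33792379]), 'f': 325.19226210127806, 'c': array([278.86962543, 204.51998028])} [0.437659   0.31208849 0.30277293]
```

View pics/w1v.png

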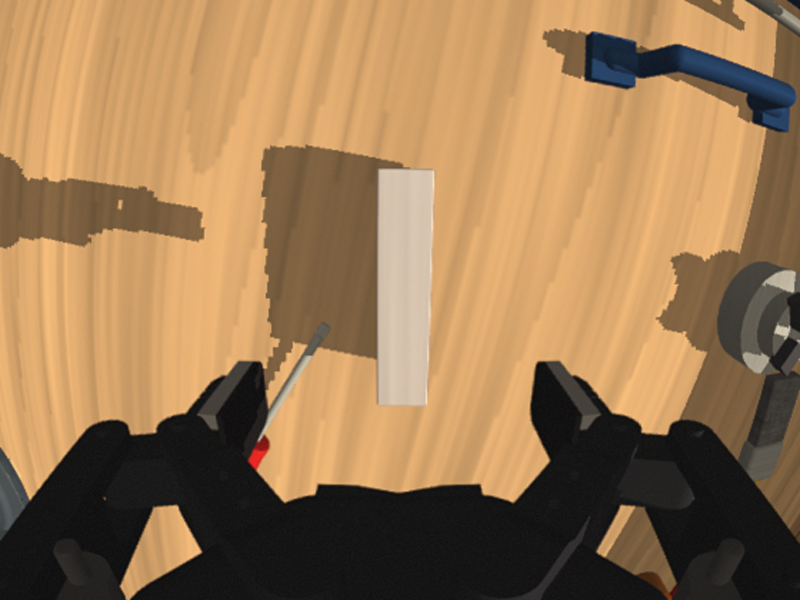

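The wrist view shows the blank's top at (378..434, 169..405), lying along the view's vertical. The driver's tip is at (325,328), close to where the left finger will go.

```bash
python3 - <<'E'
from h import *
d=np.load("w1.npz"); c={k:d[k] for k in d}; c["n"]="wrist"
k=560/800
l=[((-13,60,60),(378,169)),((13,60,60),(434,170)),((13,-60,60),(428,404)),((-13,-60,60),(378,405))]
p,m,r=fit([(c,[(X,(u*k,v*k)) for X,(u,v) in l])],[.433,.317,.2]); print(np.round(p[:2]*1000,1),np.degrees(p[2]),m)
print(onz(c,(325*k,328*k),.004), onz(c,(322*k,332*k),.004))
s=manip.sense();print(s["t"],s["tcp_pos"],s["tool_rot"],np.degrees(2*np.arctan2(s["tool_rot"][1],s["tool_rot"][0])))
E
```

```text
[434.6 323. ] 11.46637836805297 2.2469552044462944
[0.39495448 0.27744016 0.004     ] [0.39352328 0.27442149 0.004     ]
1.15 [0.437659   0.31208849 0.30277293] [9.94945246e-01 1.00405515e-01 5.92892306e-04 1.52955832e-03] 11.525060111089944
```

```bash
python3 -m jog '[[[0.5,2,-15,-0.6],[0.5,2,-15,0],[0,0,-18,0],[0,0,-18,0],[0,0,-18,0],[0,0,-16,0],[0,0,0,0],[0,0,0,0]]]' 100 60
python3 -m jog '[[[0,0,0,0],[0,0,0,0],[0,0,0,0],[0,0,0,0],[0,0,0,0],[0,0,0,0],[0,0,0,0],[0,0,0,0]]]' 0 60
```

```text
t: 2.15
tcp_pos: [0.4338, 0.3214, 0.2048]
tool_rot: [0.995, 0.101, 0.0, -0.0]
force: [0.0, -0.1, 0.6]
finger_gap: 1.004
t: 3.15
tcp_pos: [0.4343, 0.321, 0.2052]
tool_rot: [0.995, 0.1, 0.001, -0.0]
force: [0.3, -0.8, 5.4]
finger_gap: 0.288
```

```bash
python3 -m jog '[[[0,0,30,0],[0,0,40,0],[20,-40,20,-0.5],[20,-45,10,-0.5],[22,-50,10,-0.5],[22,-50,10,-0.5],[22,-50,10,-0.5],[22,-48,0,-0.4]]]'
python3 -m jog '[[[16,-30,0,0],[8,-18,0,0],[4,-10,0,0],[0,0,0,0],[0,0,0,0],[0,0,0,0],[0,0,0,0],[0,0,0,0]]]'
cat > look.py <<'E'
import sys
from h import *
n=sys.argv[1]
c=cam("wrist"); s=manip.sense(); im=manip.snapshot("wrist")[:,:,::-1]; cv2.imwrite(f"pics/{n}.png",im)
np.savez(n+".npz",**c); print(s["t"],s["tcp_pos"].round(4),np.degrees(2*np.arctan2(s["tool_rot"][1],s["tool_rot"][0])).round(2),s["force"].round(1))
t=cv2.convertScaleAbs(im,alpha=1.3,beta=10); cv2.imwrite(f"pics/{n}v.png",cv2.resize(t,(800,600),interpolation=cv2.INTER_CUBIC))
E
python3 look.py w2
```

```text
t: 4.15
tcp_pos: [0.5618, 0.0363, 0.3338]
tool_rot: [0.997, 0.075, -0.001, -0.0]
force: [1.2, 1.2, -6.4]
finger_gap: 0.297
t: 5.15
tcp_pos: [0.5899, -0.0197, 0.3348]
tool_rot: [0.997, 0.076, 0.0, -0.0]
force: [1.4, -0.5, -6.3]
finger_gap: 0.296
5.15 [ 0.5899 -0.0197  0.3348] 8.67 [ 1.4 -0.5 -6.3]
```

View pics/w2v.png

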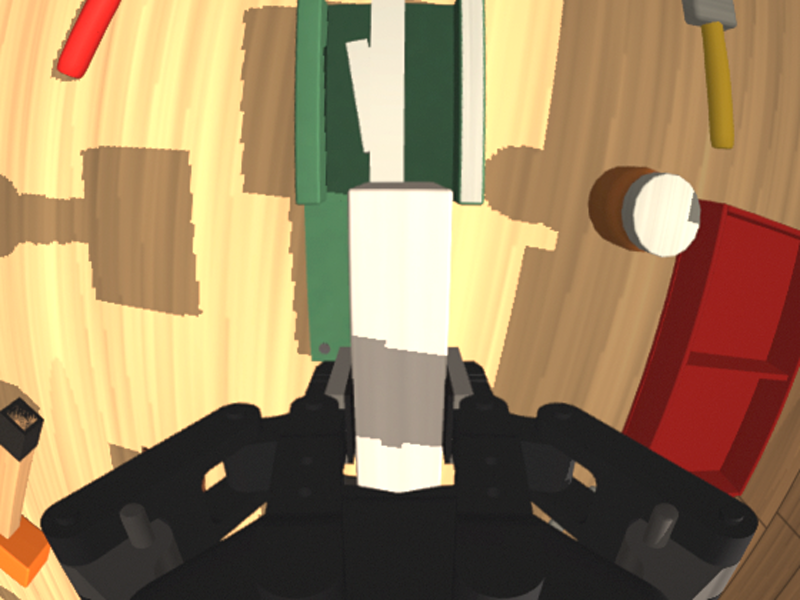

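The wrist view shows the blank in the fingers with its far end at (352..452, 190). The vice is ahead: wall at (310), jaw's right edge at (404), stop at (457..485), all at row 200. The bed's near corner is at (312,360). I'll zoom for the edges.

```bash
python3 - <<'E'
import cv2
im=cv2.imread("pics/w2.png")[0:150,200:350]; im=cv2.convertScaleAbs(im,alpha=1.0)
im=cv2.resize(im,None,fx=4,fy=4,interpolation=cv2.INTER_NEAREST)
for i in range(0,150,10): cv2.putText(im,str(200+i),(i*4,8),0,.3,(255,255,0),1); cv2.putText(im,str(i),(0,i*4+4),0,.3,(255,255,0),1)
cv2.imwrite("pics/z2.png",im)
E
```

```text
(no output)
```

View pics/z2.png

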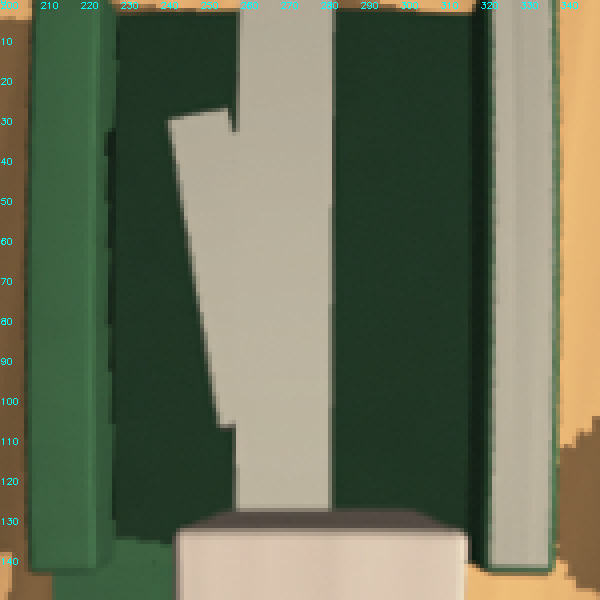

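```bash
python3 - <<'E'
from h import *
d=np.load("w2.npz"); c={k:d[k] for k in d}; c["n"]="wrist"
def res(p):
    r=[]
    for x,z,pts in [(8,38,[(282.9,10),(282.7,100)]),(39,38,[(322,10),(322,130)]),(39,10,[(317.7,10),(317.7,130)]),(-40,38,[(222.5,10),(224,130)])]:
        for u,v in pts:
            X=onz(c,(u,v),z/1000); s,k=np.sin(p[2]),np.cos(p[2]); r.append(((X[:2]-p[:2])@[k,s])*1000-x)
    for y,z,u,v in [(-65,38,330,142.6),(-65,38,214,142.6),(65,10,240,3),(-175,10,224,252)]:
        X=onz(c,(u,v),z/1000); s,k=np.sin(p[2]),np.cos(p[2]); r.append(((X[:2]-p[:2])@[-s,k])*1000-y)
    return r
s=least_squares(res,[.567,.088,.15],loss="soft_l1",x_scale=[.01,.01,.1]); p=s.x
print("vice",p[:2]*1000,np.degrees(p[2]),s.fun.round(1) if 0 else np.round(res(p),1))
print("seat",world(p,[(.0235,0,.01)]))
zb=.3348-.205
B=[((-13,60,60),(243.75,132.6)),((13,60,60),(316.75,132.6)),((-13,60,0),(258.7,127.3)),((13,60,0),(303.3,127.3))]
def rb(q): return (proj(c,world(np.r_[q,np.radians(8.67)],[np.array(a)/1000+[0,0,zb] for a,_ in B])) - np.array([b for _,b in B])).ravel()
s=least_squares(rb,[.59,-.02]); print("blank",s.x*1000,s.fun.round(1))
E
```

```text
vice [568.02638982  90.18146015] 8.7317426565716 [-0.3 -0.5  0.6  0.5  0.5  0.4 -1.7 -0.2 -0.1  0.2 -1.6  1. ]
seat [[0.59125402 0.09374896 0.01      ]]
blank [589.63893839 -17.84014713] [-0.4 -0.   1.6  0.1 -3.2 -0.1  1.4  0. ]
```

```bash
python3 -m jog '[[[0.5,35,0,0.1],[0.5,40,-10,0],[0.5,30,-20,0],[0,6.5,-25,0],[0,0,-20,0],[0,0,0,0],[0,0,0,0],[0,0,0,0]]]'
```

```text
t: 6.2
tcp_pos: [0.5921, 0.0912, 0.2609]
tool_rot: [0.997, 0.076, 0.001, 0.0]
force: [-0.2, -1.3, -6.1]
finger_gap: 0.295
```

```bash
python3 -m jog '[[[-0.5,0.5,-12,0],[0,0,-12,0],[0,0,-10,0],[0,0,-6,0],[0,0,-4,0],[0,0,-1.5,0],[0,0,0,0],[0,0,0,0]]]'
```

```text
t: 7.2
tcp_pos: [0.5908, 0.092, 0.2153]
tool_rot: [0.997, 0.076, 0.0, 0.0]
force: [-4.0, -0.2, 5.3]
finger_gap: 0.297
```

```bash
python3 -m jog '[[[0,0,0,0],[0,0,0,0],[0,0,0,0],[0,0,0,0],[0,0,5,0],[0,0,20,0],[0,0,30,0],[0,0,30,0]]]' 65 40
python3 -m jog '[[[-10,-25,0,0],[-20,-45,0,-2],[-22,-50,0,-2],[-23,-55,0,-2],[-23,-55,0,-2],[-23,-55,0,-2],[-23,-50,0,-2],[-18,-40,0,0]]]'
python3 -m jog '[[[-12,-25,0,0],[0,-4,0,0],[0,0,0,0],[0,0,0,0],[0,0,0,0],[0,0,0,0],[0,0,0,0],[0,0,0,0]]]'
python3 look.py w3
```

```text
t: 8.2
tcp_pos: [0.5909, 0.092, 0.3002]
tool_rot: [0.997, 0.076, -0.0, -0.0]
force: [-0.3, 0.2, 1.1]
finger_gap: 0.653
t: 9.2
tcp_pos: [0.428, -0.2851, 0.2997]
tool_rot: [1.0, -0.029, 0.0, 0.0]
force: [0.9, -0.4, -1.0]
finger_gap: 0.649
t: 10.2
tcp_pos: [0.417, -0.3119, 0.2992]
tool_rot: [1.0, -0.028, -0.0, -0.0]
force: [0.1, -0.2, -0.7]
finger_gap: 0.651
10.2 [ 0.417  -0.3119  0.2992] -3.25 [ 0.1 -0.2 -0.7]
```

View pics/w3v.png

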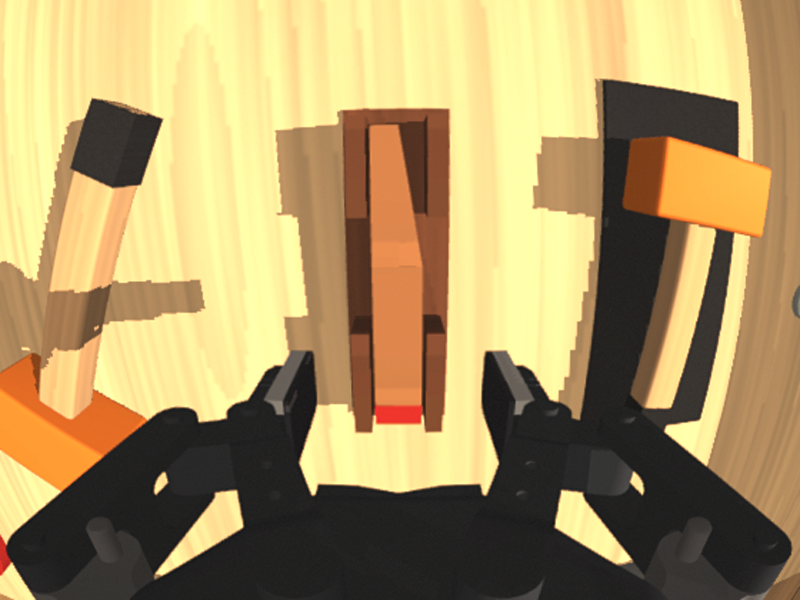

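The wedge lies in the rack with its tip at (369..399,125), its shoulder at row 266 and its red tail at (376..421,422). The mallet head's top is at about (668,137), (771,170), (764,236), (663,213).

```bash
cat >> h.py <<'E'
def load(n):
    d=np.load(n+".npz"); c={k:d[k] for k in d}; c["n"]="wrist"; return c
def fitv(n,l,p0):
    p,m,r=fit([(load(n),[(X,(u*.7,v*.7)) for X,(u,v) in l])],p0); print(n,np.round(p[:2]*1000,1),np.degrees(p[2]).round(2),r); return p
E
python3 - <<'E'
from h import *
p=fitv("w3",[((-13,82.5,36),(369,125)),((1,82.5,36),(399,125)),((13,10.5,36),(422,266)),((-13,10.5,36),(371,266)),((13,-82.5,36),(421,422)),((-13,-82.5,36),(376,422))],[.418,-.305,0])
print("grasp",world(p,[(0,-8,0)]))
fitv("w3",[((22,42.5,48),(668,137)),((22,-42.5,48),(771,170)),((-22,-42.5,48),(764,236)),((-22,42.5,48),(663,213))],[.6,-.26,1.4])
E
```

```text
w3 [ 416.2 -305.2] -2.77 [ 0.2 -1.  -0.8 -1.3  0.4 -0.   0.3  0.3 -0.1  1.7 -0.1  1.9]
grasp [[ 0.0290209  -8.29586169  0.        ]]
w3 [ 601.  -255.9] 81.34 [ 0.2 -1.9  2.8 -1.7  0.5  1.8 -3.5  2. ]
```

```bash
python3 -m jog '[[[-1,-1,-10,0.5],[0,0,-25,0],[0,0,-25,0],[0,0,-25,0],[0,0,-20,0],[0,0,-12,0],[0,0,0,0],[0,0,0,0]]]' 65 50
python3 -m jog '[[[0,0,0,0],[0,0,0,0],[0,0,0,0],[0,0,0,0],[0,0,0,0],[0,0,0,0],[0,0,0,0],[0,0,0,0]]]' 0 50
```

```text
t: 11.25
tcp_pos: [0.4161, -0.3132, 0.1826]
tool_rot: [1.0, -0.024, 0.0, 0.0]
force: [-0.4, -0.0, 0.3]
finger_gap: 0.654
t: 12.25
tcp_pos: [0.4162, -0.3132, 0.1831]
tool_rot: [1.0, -0.024, 0.001, 0.001]
force: [-1.1, 1.3, 6.4]
finger_gap: 0.292
```

```bash
python3 -m jog '[[[0,0,30,0],[0,0,30,0],[25,38.5,0,1.9],[25,38.5,0,1.9],[25,38.5,0,1.9],[25,38.5,0,1.9],[25,38.5,0,1.9],[26,39,0,2]]]'
python3 -m jog '[[[0.5,0,0,0],[0,0,0,0],[0,0,-20,0],[0,0,-20,0],[0,0,-6,0],[0,0,0,0],[0,0,0,0],[0,0,0,0]]]'
python3 look.py w4
```

```text
t: 13.25
tcp_pos: [0.5674, -0.0801, 0.242]
tool_rot: [0.997, 0.077, -0.0, -0.0]
force: [0.7, 0.2, -0.7]
finger_gap: 0.296
t: 14.25
tcp_pos: [0.5677, -0.0817, 0.1969]
tool_rot: [0.997, 0.076, 0.001, 0.0]
force: [-0.2, -0.7, -2.1]
finger_gap: 0.296
14.25 [ 0.5677 -0.0817  0.1969] 8.73 [-0.2 -0.7 -2.1]
```

View pics/w4v.png

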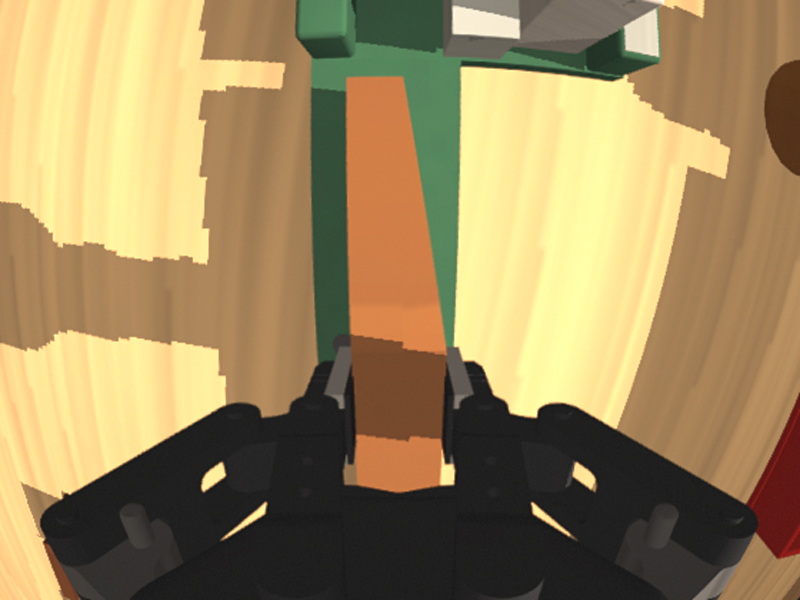

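The wedge is in front of the mouth with its tip at (347..404,77). The wall's inner lower corner is at about (355,57), and the jaw's near face starts at (444,52).

```bash
python3 - <<'E'
from h import *
c=load("w4"); o=np.array([.568,.0902]); a=np.radians(8.73); R=np.array([[np.cos(a),np.sin(a)],[-np.sin(a),np.cos(a)]])
zt=(.1969-.183)+.036; print("bottom",zt-.032)
for n,u,v,z in [("tipL",347,77,zt),("tipR",404,77,zt),("shL",350,305,zt),("wall bot",355,57,.010),("wall top",353,10,.038),("jaw bot",444,54,.010),("bedR",461,70,.010),("bedL",311,90,.01)]:
    X=onz(c,(u*.7,v*.7),z); print(n,(R@(X[:2]-o)*1000).round(1))
E
```

```text
bottom 0.017899999999999992
tipL [-39.5 -80. ]
tipR [-25.6 -80.2]
shL [ -39.4 -138. ]
wall bot [-41.2 -65.1]
wall top [-39.3 -57.9]
jaw bot [-11.8 -64. ]
bedR [ -6.2 -69.4]
bedL [-55.8 -76.1]
```

```bash
python3 -m jog '[[[0.5,0,-4,0],[0,0,-2.7,0],[-2.1,13.8,0,0],[-2.1,13.8,0,0],[-2.1,13.8,0,0],[-2.1,13.8,0,0],[-2.1,13.8,0,0],[-2.1,13.8,0,0]]]'
```

```text
t: 15.3
tcp_pos: [0.5552, 0.0023, 0.1896]
tool_rot: [0.997, 0.076, 0.0, 0.0]
force: [-0.6, 0.1, -1.5]
finger_gap: 0.296
```

```bash
python3 -m jog '[[[0,0,0,0],[0,0,0,0],[0,0,0,0],[0,0,0,0],[2.5,-16.5,0,0],[2.5,-16.5,0,0],[2.5,-16.5,0,0],[2.5,-16,0,0]]]' 65 50
python3 look.py w5
```

```text
t: 16.3
tcp_pos: [0.5656, -0.0659, 0.1895]
tool_rot: [0.997, 0.076, 0.0, 0.0]
force: [0.9, -0.1, -0.1]
finger_gap: 0.655
16.3 [ 0.5656 -0.0659  0.1895] 8.68 [ 0.9 -0.1 -0.1]
```

View pics/w5v.png

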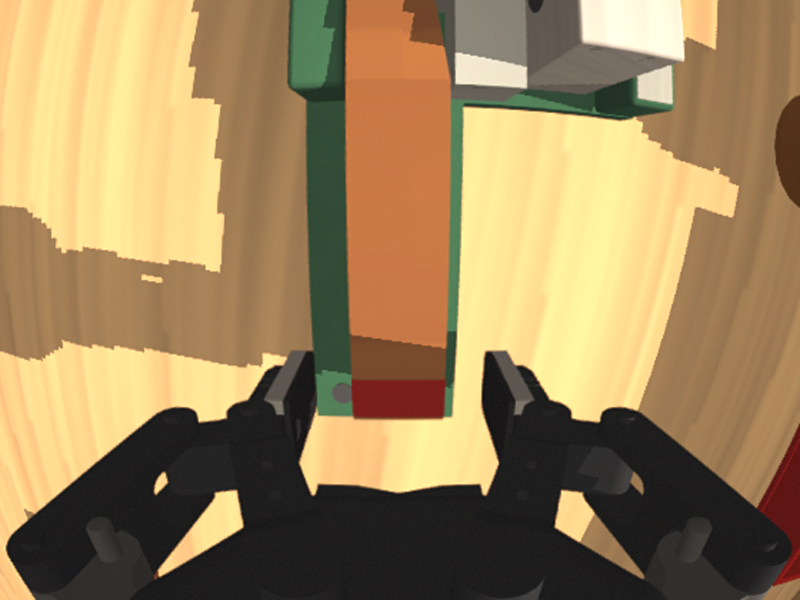

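The wedge is in the slot with its red tail at (353..444,417), between the open pads. The blank stands in the bed, its near end at (583..683,50).

```bash
python3 - <<'E'
from h import *
c=load("w5"); o=np.array([.568,.0902]); a=np.radians(8.73); R=np.array([[np.cos(a),np.sin(a)],[-np.sin(a),np.cos(a)]])
for n,u,v,z in [("tailL",353,417,.042),("tailR",444,417,.042),("shL",347,78,.042),("blankL",583,42,.070),("blankR",684,60,.070),("jawL",455,52,.038),("jawR",527,60,.038)]:
    X=onz(c,(u*.7,v*.7),z); print(n,(R@(X[:2]-o)*1000).round(1))
print((R@(np.array([.5656,-.0659])-o)*1000))
E
python3 -m jog '[[[0,0,0,0],[0,0,0,0],[0,0,0,0],[0,0,0,0],[0,0,0,0],[0,0,0,0],[0,0,0,0],[0,0,0,0]]]' 0 50
```

```text
tailL [ -39.7 -155.8]
tailR [ -13.6 -155.8]
shL [-39.3 -64.1]
blankL [  9.5 -59.9]
blankR [ 34.  -59.7]
jawL [-12.3 -56.2]
jawR [  6.7 -57.1]
[ -26.06479905 -153.92724337]
t: 17.35
tcp_pos: [0.5653, -0.0639, 0.1896]
tool_rot: [0.997, 0.076, -0.0, -0.0]
force: [-0.7, 2.7, 3.6]
finger_gap: 0.294
```

```bash
python3 -m jog '[[[-0.6,4,0,0],[-0.6,4,0,0],[-0.6,4,0,0],[-0.6,4,0,0],[-0.6,3.8,0,0],[-0.3,2,0,0],[0,0,0,0],[0,0,0,0]]]'
python3 - <<'E'
from h import *
manip.snapshot("top"); c=cam("wrist"); im=manip.snapshot("wrist")[:,:,::-1]; cv2.imwrite("pics/w6.png",im); np.savez("w6.npz",**c)
s=manip.sense(); print(s["tcp_pos"],s["force"])
E
```

```text
t: 18.35
tcp_pos: [0.5619, -0.0424, 0.1896]
tool_rot: [0.997, 0.076, -0.0, -0.0]
force: [-1.8, -3.7, 4.7]
finger_gap: 0.295
[ 0.56186005 -0.04239094  0.18957937] [-1.74887395 -3.48141995  5.38795464]
```

```bash
python3 -m jog '[[[-0.15,1,0,0],[-0.15,1,0,0],[-0.15,1,0,0],[0,0,0,0],[0,0,0,0],[0,0,0,0],[0,0,0,0],[0,0,0,0]]]'
```

```text
t: 19.45
tcp_pos: [0.5615, -0.0403, 0.1896]
tool_rot: [0.997, 0.077, -0.0, 0.001]
force: [-1.5, -7.1, 4.7]
finger_gap: 0.296
```

```bash
python3 -m jog '[[[-0.15,1,0,0],[-0.08,0.5,0,0],[0,0,0,0],[0,0,0,0],[0,0,0,0],[0,0,0,0],[0,0,0,0],[0,0,0,0]]]'
```

```text
t: 20.45
tcp_pos: [0.5613, -0.0389, 0.1896]
tool_rot: [0.997, 0.077, -0.0, 0.001]
force: [-1.6, -7.4, 4.8]
finger_gap: 0.298
```

```bash
python3 -m jog '[[[0,0,0,0],[0,0,0,0],[0,0,0,0],[0,0,0,0],[2,-13,0,0],[2,-13,0,0],[2,-13,0,0],[0.8,-6,0,0]]]' 65 120
cat > tail.py <<'E'
from h import *
import sys
o=np.array([.568,.0902]); a=np.radians(8.73); R=np.array([[np.cos(a),np.sin(a)],[-np.sin(a),np.cos(a)]])
c=cam("wrist"); im=manip.snapshot("wrist")[:,:,::-1]; cv2.imwrite("pics/%s.png"%sys.argv[1],im); np.savez(sys.argv[1],**c)
h=cv2.cvtColor(im,cv2.COLOR_BGR2HSV); m=((h[...,0]<4)|(h[...,0]>176))&(h[...,1]>190)&(h[...,2]>60)
n,l,st,ce=cv2.connectedComponentsWithStats(m.astype(np.uint8))
for i in range(1,n):
    x,y,w,hh,A=st[i]
    if A<150: continue
    ys=np.array([[onz(c,(u,v),.042)[:2] for u,v in ((ce[i][0]-.4*w,y+hh-.5),(ce[i][0]+.4*w,y+hh-.5),(ce[i][0],y-.5))]])[0]
    print(st[i],"z42: bottomL,R, top",((ys-o)@R.T*1000).round(1).tolist())
print(manip.sense()["tcp_pos"])
E
python3 tail.py w7
```

```text
t: 21.45
tcp_pos: [0.5685, -0.0844, 0.1896]
tool_rot: [0.997, 0.075, 0.0, 0.0]
force: [-0.3, 1.0, -0.2]
finger_gap: 0.653
[ 241  155   73   32 2292] z42: bottomL,R, top [[-37.8, -130.6], [-16.6, -130.6], [-27.2, -119.0]]
[ 530  296   30   98 1191] z42: bottomL,R, top [[167.9, -284.6], [208.9, -300.5], [127.4, -191.1]]
[ 0.56854656 -0.08469808  0.18956994]
```

```bash
python3 -m jog '[[[0,0,30,0],[0,0,30,0],[4.2,-36,0,-3],[4.2,-36,0,-3],[4.2,-36,0,-3],[4.2,-36,0,-3],[4.2,-36,0,-3],[4.2,-36.5,0,-2.6]]]'
python3 look.py w8
```

```text
t: 22.5
tcp_pos: [0.5932, -0.3004, 0.2493]
tool_rot: [0.997, -0.078, -0.0, -0.0]
force: [-0.4, 0.3, 0.2]
finger_gap: 0.652
22.5 [ 0.5932 -0.3004  0.2493] -8.95 [-0.4  0.3  0.2]
```

View pics/w8v.png

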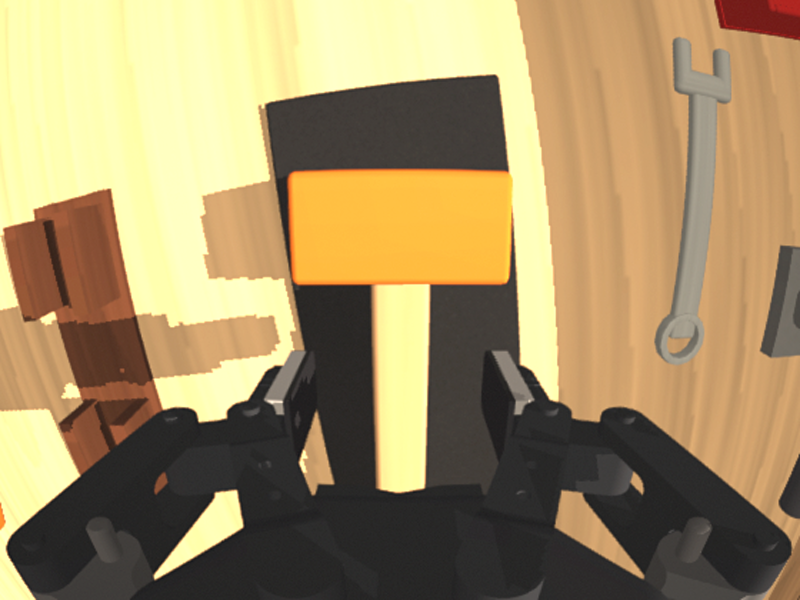

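The mallet head's top is at (290..511, 171..284), with the handle central between the fingers at x 401. The mat's far corners are at (267,104) and (497,76).

```bash
python3 - <<'E'
from h import *
p=fitv("w8",[((22,42.5,48),(290,171)),((22,-42.5,48),(511,171)),((-22,-42.5,48),(509,284)),((-22,42.5,48),(292,284))],[.6,-.257,1.4])
print(world(p,[(-.045,0,0)]))
c=load("w8"); 
for u,v in [(267,104),(497,76)]: print(onz(c,(u*.7,v*.7),.004)*1000)
E
```

```text
w8 [ 600.3 -255.9] 81.15 [-3.5 -0.8  3.6 -0.8  1.6  1.1 -1.5  1.1]
[[ 0.59341955 -0.3003148   0.        ]]
[ 547.70184864 -193.30381832    4.        ]
[ 654.39861473 -197.42320189    4.        ]
```

```bash
python3 -m jog '[[[0,0,-20,0],[0,0,-20,0],[0,0,-16,0],[0,0,-10,0],[0,0,0,0],[0,0,0,0],[0,0,0,0],[0,0,0,0]]]' 65 120
python3 -m jog '[[[0,0,0,0],[0,0,0,0],[0,0,0,0],[0,0,0,0],[0,0,0,0],[0,0,0,0],[0,0,0,0],[0,0,0,0]]]' 0 120
```

```text
t: 23.55
tcp_pos: [0.5936, -0.2996, 0.1842]
tool_rot: [0.997, -0.077, 0.001, 0.0]
force: [-0.3, -0.5, -0.0]
finger_gap: 0.647
t: 24.55
tcp_pos: [0.5935, -0.2995, 0.1841]
tool_rot: [0.997, -0.077, 0.0, 0.0]
force: [-0.8, 0.4, 5.9]
finger_gap: 0.257
```

```bash
python3 -m jog '[[[0,0,30,0],[0,0,30,-8],[-10,28,0,-10],[-10,28,0,-10],[-10,28,0,-10],[-10,28,0,-10],[-10,28,0,-10],[-10,28,0,-10]]]'
python3 -m jog '[[[-5,9.8,0,-4.4],[0,0,0,0],[0,0,-15,0],[0,0,-18,0],[0,0,-12,0],[0,0,-4.5,0],[0,0,0,0],[0,0,0,0]]]'
python3 look.py w9
```

```text
t: 25.55
tcp_pos: [0.5324, -0.1303, 0.2423]
tool_rot: [0.782, -0.624, -0.001, 0.0]
force: [-0.8, 0.2, -3.7]
finger_gap: 0.254
t: 26.55
tcp_pos: [0.5286, -0.1218, 0.1944]
tool_rot: [0.759, -0.651, 0.001, -0.0]
force: [0.5, -0.7, -3.7]
finger_gap: 0.257
26.55 [ 0.5286 -0.1218  0.1944] -81.26 [ 0.5 -0.7 -3.7]
```

View pics/w9v.png

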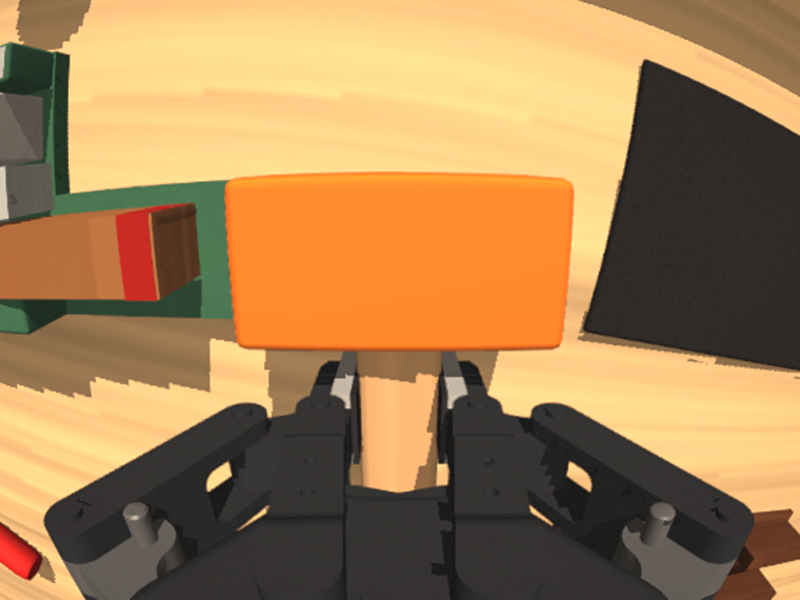

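The head's face at (228..235, 180..348) is square to the wedge's tail at (155..200, 205..300), about 30 mm off. I'll start tapping.

```bash
python3 -m jog '[[[-1.8,11.9,0,0],[-1.8,11.9,0,0],[-1.8,11.9,0,0],[-0.9,5.9,0,0],[0,0,0,0],[1.5,-9.9,0,0],[1.5,-9.9,0,0],[1.5,-9.9,0,0]]]'
python3 tail.py t1
```

```text
t: 27.6
tcp_pos: [0.5268, -0.1104, 0.194]
tool_rot: [0.759, -0.651, 0.0, -0.0]
force: [0.5, 0.3, -3.4]
finger_gap: 0.254
[  78  143   46   67 1375] z42: bottomL,R, top [[-40.2, -100.5], [-40.1, -120.7], [-11.3, -114.8]]
[  0 364  36  45 835] z42: bottomL,R, top [[-229.4, 59.5], [-207.1, 7.2], [-152.9, -8.2]]
[ 0.52732687 -0.1116883   0.19406027]
```

```bash
cat > tl.py <<'E'
from h import *
import sys
o=np.array([.568,.0902]); a=np.radians(8.73); R=np.array([[np.cos(a),np.sin(a)],[-np.sin(a),np.cos(a)]])
def tail(n):
    c=load(n); im=cv2.imread(f"pics/{n}.png"); h=cv2.cvtColor(im,cv2.COLOR_BGR2HSV); m=((h[...,0]<4)|(h[...,0]>176))&(h[...,1]>190)&(h[...,2]>60)
    k,l,st,ce=cv2.connectedComponentsWithStats(m.astype(np.uint8))
    i=[i for i in range(1,k) if st[i][4]>150 and 100<ce[i][1]<240][0]; x,y,w,hh,A=st[i]
    out=[]
    for f in (.5,.6,.7,.8):
        v=int(y+f*hh); u=np.where(l[v]==i)[0].max()+.5; out.append((R@(onz(c,(u,v),.042)[:2]-o)*1000).round(1).tolist())
    print(n,out)
if len(sys.argv)>1:
    n=sys.argv[1]; np.savez(n,**cam("wrist")); cv2.imwrite(f"pics/{n}.png",manip.snapshot("wrist")[:,:,::-1]); tail(n)
    s=manip.sense(); p=R@(s["tcp_pos"][:2]-o)*1000; print("tcp vice",p.round(1),"face y",(p[1]+42.5).round(1),s["force"].round(1),s["t"])
else: tail("w9"); tail("t1")
E
python3 tl.py
```

```text
w9 [[-25.5, -131.1], [-28.5, -131.3], [-31.1, -131.4], [-34.1, -131.5]]
t1 [[-25.6, -118.2], [-28.6, -118.4], [-31.1, -118.0], [-34.2, -118.1]]
```

```bash
python3 -m jog '[[[-1.8,11.9,0,0],[-1.8,11.9,0,0],[-1.8,11.9,0,0],[-0.8,5,0,0],[0,0,0,0],[1.5,-9.9,0,0],[1.5,-9.9,0,0],[1.5,-9.9,0,0]]]'
python3 tl.py t2
```

```text
t: 28.65
tcp_pos: [0.5251, -0.0992, 0.194]
tool_rot: [0.759, -0.651, 0.0, -0.0]
force: [-0.4, -0.4, -4.8]
finger_gap: 0.259
t2 [[-25.6, -106.8], [-28.6, -107.0], [-31.2, -107.1], [-34.2, -107.2]]
tcp vice [ -70.8 -182.1] face y -139.6 [ 0.7 -1.7 -3.7] 28.7
```

```bash
python3 -m jog '[[[-1.8,11.9,0,0],[-1.5,10,0,0],[-1.2,8,0,0],[-0.8,5,0,0],[-0.5,3,0,0],[-0.15,1,0,0],[0,0,0,0],[0,0,0,0]]]'
python3 tl.py t3
```

```text
t: 29.7
tcp_pos: [0.5194, -0.064, 0.1945]
tool_rot: [0.76, -0.65, 0.003, 0.002]
force: [-6.2, -26.1, -3.6]
finger_gap: 0.26
t3 [[-26.2, -99.2], [-28.7, -99.4], [-31.5, -99.2], [-34.3, -99.4]]
tcp vice [ -71.5 -145. ] face y -102.5 [ -6.2 -26.4  -4.5] 29.75
```

```bash
python3 -m jog '[[[1.5,-10,0,0],[1.5,-10,0,0],[1.5,-10,0,0],[0,0,0,0],[-1.5,10,0,0],[-1.5,10,0,0],[-1.5,10,0,0],[-0.3,2,0,0]]]'
python3 tl.py t4
```

```text
t: 30.75
tcp_pos: [0.5189, -0.0623, 0.1946]
tool_rot: [0.76, -0.649, 0.004, 0.003]
force: [-9.6, -36.6, -3.4]
finger_gap: 0.258
t4 [[-26.6, -98.1], [-29.0, -98.3], [-31.9, -98.1], [-34.7, -97.9]]
tcp vice [ -71.7 -143.4] face y -100.9 [ -7.9 -32.4  -3.6] 30.8
```

```bash
python3 -m jog '[[[1.5,-10,0,0],[1.5,-10,0,0],[1.5,-10,0,0],[0,0,0,0],[0,0,0,0],[0,0,0,0],[0,0,0,0],[0,0,0,0]]]'
python3 tl.py t5
python3 - <<'E'
from h import *
c=load("t5"); im=cv2.imread("pics/t5.png"); h=cv2.cvtColor(im,cv2.COLOR_BGR2HSV); m=((h[...,0]>4)&(h[...,0]<18)&(h[...,1]>200)&(h[...,2]>170)).astype(np.uint8)
m[:, :120]=0
for n in("w9","t5"):
    im=cv2.imread(f"pics/{n}.png"); h=cv2.cvtColor(im,cv2.COLOR_BGR2HSV); m=((h[...,0]>4)&(h[...,0]<18)&(h[...,1]>200)&(h[...,2]>170)).astype(np.uint8); m[:,:140]=0; m[250:]=0
    m=cv2.morphologyEx(m,cv2.MORPH_OPEN,np.ones((7,7)))
    print(n,cv2.minAreaRect(cv2.findNonZero(m)))
E
```

```text
t: 31.8
tcp_pos: [0.5231, -0.0876, 0.194]
tool_rot: [0.759, -0.651, -0.0, -0.0]
force: [-0.4, -0.4, -4.6]
finger_gap: 0.259
t5 [[-26.5, -102.5], [-29.0, -102.2], [-31.9, -102.4], [-34.9, -102.5]]
tcp vice [ -71.4 -169. ] face y -126.5 [ 0.2  0.2 -3.1] 31.85
w9 ((279.0, 181.5), (121.0, 242.0), 90.0)
t5 ((279.5, 181.5), (121.0, 241.0), 90.0)
```

```bash
python3 -m jog '[[[-1.5,10,0,0],[-1.5,10,0,0],[-1.5,10,0,0],[-0.45,3,0,0],[0,0,0,0],[1.6,-11,0,0],[1.7,-11,0,0],[1.7,-11,0,0]]]'
python3 -m jog '[[[0,0,0,0],[0,0,0,0],[0,0,0,0],[0,0,0,0],[0,0,0,0],[0,0,0,0],[0,0,0,0],[0,0,0,0]]]'
python3 tl.py t6
```

```text
t: 32.85
tcp_pos: [0.5232, -0.0876, 0.194]
tool_rot: [0.759, -0.651, -0.0, -0.0]
force: [-0.1, -0.1, -4.7]
finger_gap: 0.256
t: 33.85
tcp_pos: [0.5232, -0.0878, 0.194]
tool_rot: [0.759, -0.651, -0.0, 0.0]
force: [-0.1, -0.6, -3.5]
finger_gap: 0.259
t6 [[-26.4, -101.3], [-28.9, -101.5], [-31.9, -101.6], [-34.8, -101.2]]
tcp vice [ -71.3 -169.2] face y -126.7 [ 0.  -0.6 -3.8] 33.9
```

```bash
python3 -m jog '[[[-1.5,10,0,0],[-1.5,10,0,0],[-1.5,10,0,0],[-0.6,4,0,0],[-0.15,1,0,0],[0,0,0,0],[0,0,0,0],[0,0,0,0]]]'
python3 -m jog '[[[1.7,-11.5,0,0],[1.7,-11.5,0,0],[1.8,-12,0,0],[0,0,0,0],[0,0,0,0],[0,0,0,0],[0,0,0,0],[0,0,0,0]]]'
python3 tl.py t7
```

```text
t: 34.9
tcp_pos: [0.5186, -0.0602, 0.1947]
tool_rot: [0.759, -0.651, 0.005, 0.004]
force: [-9.9, -42.0, -4.1]
finger_gap: 0.255
t: 35.9
tcp_pos: [0.5231, -0.0876, 0.194]
tool_rot: [0.759, -0.651, -0.0, 0.0]
force: [-0.2, 0.6, -3.4]
finger_gap: 0.259
t7 [[-26.4, -101.0], [-29.4, -100.7], [-31.9, -100.8], [-34.9, -100.9]]
tcp vice [ -71.3 -169. ] face y -126.5 [-0.6 -0.1 -4.1] 35.95
```

```bash
python3 -m jog '[[[0,-10,30,0],[0,-10,30,8],[12,-29,0,10.2],[12,-29,0,10.2],[12,-29,0,10.2],[12,-29,0,10.2],[12,-29,0,10.2],[12,-29,0,10.2]]]'
python3 -m jog '[[[2.5,-3.7,0,10],[0,0,0,0],[0,0,-15,0],[0,0,-20,0],[0,0,-15,0],[0,0,0,0],[0,0,0,0],[0,0,0,0]]]'
python3 look.py w10
```

```text
t: 36.95
tcp_pos: [0.5952, -0.2826, 0.2536]
tool_rot: [0.995, -0.102, -0.0, -0.0]
force: [0.9, 0.7, -3.6]
finger_gap: 0.258
t: 37.95
tcp_pos: [0.598, -0.2857, 0.2047]
tool_rot: [1.0, -0.018, 0.001, 0.0]
force: [0.8, -0.3, -3.3]
finger_gap: 0.256
37.95 [ 0.598  -0.2857  0.2047] -2.06 [ 0.8 -0.3 -3.3]
```

View pics/w10v.png

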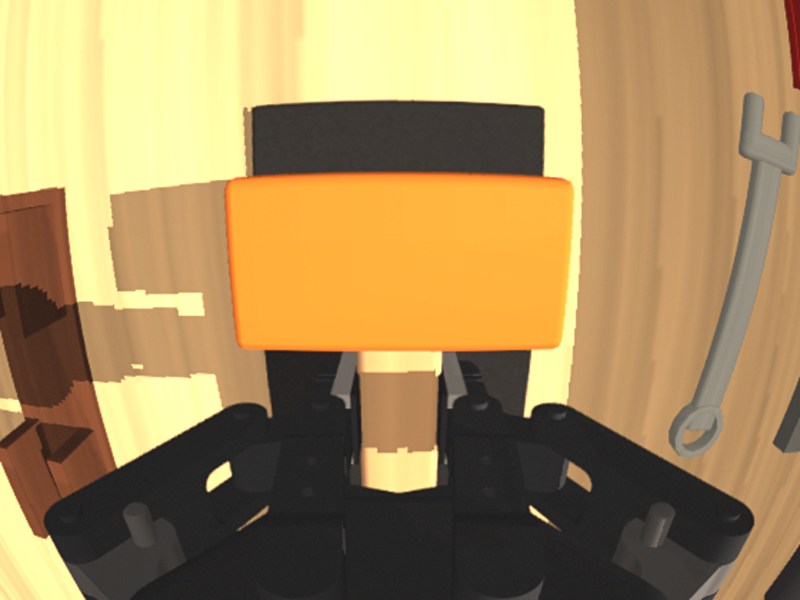

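The mallet is square over the mat, with its head centred at x 400 and the mat's far edge at (253..544,105). I'll set it down.

```bash
python3 -m jog '[[[0,0,-8,0],[0,0,-7,0],[0,0,-4,0],[0,0,-1.3,0],[0,0,0,0],[0,0,0,0],[0,0,0,0],[0,0,0,0]]]'
python3 -m jog '[[[0,0,0,0],[0,0,0,0],[0,0,0,0],[0,0,0,0],[0,0,0,0],[0,0,0,0],[0,0,0,0],[0,0,0,0]]]' 65 120
python3 -m jog '[[[0,0,10,0],[0,0,25,0],[0,0,30,0],[0,0,30,0],[-20,0,30,0],[-30,0,20,0],[-30,0,0,0],[0,0,0,0]]]'
python3 - <<'E'
from h import *
im=manip.snapshot("top")[:,:,::-1]; cv2.imwrite("pics/top9.png",im); c0=cv2.imread("pics/top0.png")
h=cv2.cvtColor(im,cv2.COLOR_BGR2HSV); m=((h[...,0]>4)&(h[...,0]<18)&(h[...,1]>200)&(h[...,2]>150)).astype(np.uint8); m[:,:340]=0; m[220:]=0; m[:,420:]=0
k,l,st,ce=cv2.connectedComponentsWithStats(m); i=1+st[1:,4].argmax(); print("head",(onz(cam("top"),ce[i],.046)*1000).round(1),st[i])
d=cv2.absdiff(im,c0).max(2)>60; k,l,st,ce=cv2.connectedComponentsWithStats(cv2.morphologyEx(d.astype(np.uint8),cv2.MORPH_OPEN,np.ones((2,2))))
for i in range(1,k):
    if st[i][4]>12: print("changed",st[i])
E
```

```text
t: 39.0
tcp_pos: [0.5974, -0.2854, 0.184]
tool_rot: [1.0, -0.018, -0.0, -0.0]
force: [-4.6, 2.1, 5.1]
finger_gap: 0.26
t: 40.0
tcp_pos: [0.5976, -0.2855, 0.1837]
tool_rot: [1.0, -0.018, 0.0, -0.0]
force: [0.4, -1.2, -0.5]
finger_gap: 0.65
t: 41.0
tcp_pos: [0.516, -0.2852, 0.3298]
tool_rot: [1.0, -0.019, -0.0, -0.0]
force: [0.2, 0.1, 0.2]
finger_gap: 0.646
head [ 603.3 -242.3   46. ] [353 172  15  26 338]
changed [  184   165   260   235 18952]
changed [232 177  41  13 324]
changed [234 191  43  17 345]
changed [234 196  11   3  24]
changed [408 210   6   3  15]
changed [ 157  227   41   40 1117]
changed [358 239   7   3  17]
changed [383 242   6   7  22]
changed [353 259   5   4  16]
changed [  20  309   99  111 5938]
changed [ 342  330   57   90 2823]
changed [298 359  22  24 164]
changed [283 371  10   5  22]
changed [260 375   7   7  19]
changed [299 382   5   8  16]
changed [304 400  24  20 298]
changed [244 410  14  10  79]
changed [209 413  16   7  60]
```

```bash
python3 -c "
from station import manip
s=manip.sense();print(s['t'],s['force']);print(manip.sign_off())"
```

```text
41.05 [ 0.26555916 -0.76811452  0.44521751]
the job is handed in; nothing more can be done
None
```

I carried out every step in the order asked and handed the job in at 41 s of the 72 s allowed. No verdict was reported.

- **Blank:** It stands on edge in the vice bed. Its near end was at vice y about -60 mm, so it is centred lengthwise.
- **Wedge by hand:** I let go, took it again by its red tail and slid it until snug, at about 7 N. The tip was at vice y about +34 mm, against the +35 mm asked.
- **Tapping:** I used only the mallet, in six taps, drawing back about 3 cm between them. The wedge tail went from vice y -131 mm to -101 mm, which puts the tip at about +64 mm. The last tap pressed with 42 N, well above the 15 N the wedge needs to move, and shifted it only about 0.5 mm, so I took it as home.
- **Mallet:** It lies lengthwise in the middle of its mat. The wrist picture just before it was set down showed it square and centred to about 1 mm.

**Checks that disagreed or were weaker:**
- Tail readings taken while pressing were 2 to 4 mm off, because the mallet head hid the tail. I relied on the readings taken after backing off.
- The last top-camera check put the mallet head about 4 mm to the side of where I aimed. I put that down to the head's side face showing in the colour mask and did not confirm it.
- I did not measure the jaw or the blank's grip directly; I inferred them from the wedge stopping.
- I did not check that the other objects on the bench stayed put beyond a rough before-and-after picture comparison.

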